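# Reset the misting line's metering valve to two turns open

### The job

Of the two valves on the bench, the metering valve is the one whose handwheel carries an upright crank handle: turn it clockwise until it is shut against its stop, then back it off exactly two full turns anticlockwise. Finish while holding: keep the gripper closed on the crank handle at that setting and do not let go, since a spring would run the wheel back. Leave the plain-wheeled valve as it is set and the jars and other things where they stand.

Things in the scene. Friction and masses are not known exactly. Their poses are not given: they have to be found in the camera images.
- valve (a joint): metering valve opening, rad: 0 = shut on its stop, grows as the wheel turns anticlockwise seen from above; one turn = 6.283, range 25.1. Starts half to one turn open. Friction holds the wheel up to about one turn; further open a closing spring overcomes it, so at two turns the wheel runs back towards shut if let go. Turning takes up to about 5 N at the crank handle
- crank: crank handle of the metering valve's wheel: upright black cylinder 22 mm in diameter, revolving freely on its vertical pin, so a gripper that does not turn can carry it round. It runs from 8 to 56 mm above the wheel plane and circles 60 mm from the wheel axis. Origin on the handle's axis in the wheel plane, 110 mm above the bench; z up
- crank_grip (a point): point on the axis of that crank handle to grip at, 147 mm above the bench: 37 mm above the wheel plane, 30 mm above the top of the rim, 19 mm below the handle's top end
- valve_axis (a point): point on the metering valve wheel's vertical axis, 147 mm above the bench (level with crank_grip). Dark steel wheel, rim radius 60 mm, rim bar 14 mm thick, 3 spokes, hub to 11 mm above the wheel plane, level 110 mm above the bench, on a brass valve in a steel pipe bridge 200 mm long, fixed to the bench. Only the crank handle stands above the wheel
- plain_axis (a point): centre of the other, plain valve's wheel, in its wheel plane 110 mm above the bench: the same valve, pipe bridge and wheel, but without a crank handle. The two valves may stand on either side
- plain_rim (a point): point on the plain wheel's rim bar, 60 mm from its axis, where one of its spokes ends
- jar_mid: culture jar, ivory, 68 mm across, about 112 mm tall with brown mushroom caps on top, standing between the two valves; origin under its centre
- jar_far: culture jar like jar_mid, standing beyond the valves; origin under its centre
- jar_empty: open ivory jar without mushrooms, 68 mm across, 90 mm tall, right of the robot; origin under its centre
- wrench: steel wrench 190 mm long lying beyond the valves; origin under its middle
- jar_cap: white jar cap, 68 mm across, 18 mm thick, near the robot on the right; origin under its centre
- hygrometer: white upright instrument box 30 x 75 x 100 mm, left of the valves; origin under its centre
- pipe_nut: brass pipe nut, 48 mm across, 16 mm high, near the robot on the left; origin under its centre

How it is judged:
On the way, in this order (a step that is already met when the one before it is completed fails the run):
1. the metering valve is shut against its stop (value of joint valve below 0.1 rad), for 0.2 s.
2. it has been backed off one turn and on (value of joint valve above 6.6 rad), for 0.1 s.
At the end, for the whole second after the job is handed in: The metering valve stands still two turns (12.566 rad, within 15 degrees = 0.26 rad) open from its stop, with the gripper closed on the crank handle (over 2 N between fingers and handle, grasp point within 30 mm of crank_grip), and the plain wheel is as it was (rim within 20 mm) (value of joint valve between 12.306 and 12.827 rad and velocity of joint valve between -0.1 and 0.1 rad/s and contact force between the fingers and crank above 2 N and distance between the grasp point and crank_grip below 0.03 m and distance of plain_rim from where it was at the start of the episode below 0.02 m); the arm keeps its last pose, push and grip.
It fails at once if the plain valve's wheel is turned (rim moved over 20 mm) (distance of plain_rim from where it was at the start of the episode above 0.02 m).
It fails at once if a bystander is shoved more than 30 mm or tipped (distance of any of jar_mid, jar_far, jar_empty, wrench, jar_cap, hygrometer, pipe_nut from where it was at the start of the episode above 0.03 m or angle between any of jar_mid, jar_far, jar_empty, jar_cap, hygrometer's own z axis and vertical above 0.5 rad).
It also fails if it takes over 64 s, if anything falls off the work surface, if the arm or the gripper's body presses on something with over 40 N, if the wrist force passes 120 N, or if a joint passes its speed limit or range.

### The arm

A 7-joint arm with a two-finger parallel gripper is mounted at the origin on the work surface. World frame = base frame: x ahead of the robot, y to its left, z up, the work surface at z = 0. Lengths are in m, angles in rad, forces in N, time in s.
With the tool pointing down it reaches from about 0.425 to 0.925 m from the base axis. Payload 6.8 kg.
Tool frame: the origin (TCP) lies between the finger pads; the fingertips stand 22 mm ahead of it and the grasp point (between the pads) lies 3 mm ahead of it; z points along the fingers, y is the direction in which the jaws open and shut (so a half turn about z gives the same grasp; the last joint's range is limited). The gripper opens to 85 mm and grips with 20 to 120 N. Pads are 22 mm wide; open, the fingers measure 114 mm over their backs; the gripper's body (76 mm by 85 mm) begins 54 mm behind the grasp point. The pads swing forward as they close: fully open they stand 13 mm farther back than shut.
Start: joints at [1.151, 0.477, 0.022, 1.555, -0.011, 1.109, -0.083], TCP at [0.207, -0.642, 0.253] pointing down, gripper open.
Joint ranges: [-2.96, 2.96], [-0.34, 2.1], [-1.41, 1.46], [0.24, 2.44], [-1.37, 4.51], [0.17, 1.92], [-2.96, 2.96]. Speed limits (rad/s): [2.39, 2.39, 3.14, 3.14, 3.14, 3.14, 3.14].

### API

Orientations are given as a unit quaternion [w, x, y, z].
In Python, from station import bot gives the robot as it stands. The module is installed in compiled form; this text tells all that it offers.
- The arm moves only by the tool drive_tool, never from a script. Its argument "series" is one flat list of numbers, 7 for each row, row after row: the opening, from -1 (shut) to 1 (fully open), then the shift along the tool's x, y, z in mm, then the turn, a rotation vector about the tool's x, y, z in rad. In form: [jaw, x, y, z, wx, wy, wz, jaw, x, y, z, wx, wy, wz, ...]. A call has 1 to 12 rows; each row shifts and turns the commanded pose from where the row before left it, along the tool's axes as they then stand; what a row does not reach is not made up. A row lasts 1/8 s, in which the tool goes at most 62.5 mm and 10.7 degrees, less where a joint would pass 70% of its speed; a pose out of reach is approached as far as the arm can. A call with a gripper value outside its range is refused whole. The fingers move at their own pace and stop on an object; "force" is the grip in N (left out, the last holds). Time passes only in rows, so rows that do not move let the fingers close. It gives the time, the measured TCP pose, the force and the opening at its end, in the units of the state.
- bot.get_obs(): the state, without advancing time (a new reading comes with each control period).
- bot.read_camera(name): name is "side" or "top" or "wrist"; returns a dict with "pixels" (400x640x3 uint8, blue, green, red), "camera_matrix" (3x3 intrinsics, pixels), "distortion" ([k1, k2, p1, p2, k3] as OpenCV has them; the pictures are not rectified), "rvec" (rotation vector, rad) and "tvec" (3), from world to camera coordinates, as OpenCV has them. Camera axes: x right, y down, z forward; pixel columns grow to the right and rows downward; lengths in m; the calibration is good to about 2 mm. A picture is of the moment at which its call begins. There is no depth.
- bot.hand_in(): hands the job in, once; it reports no verdict.
The state is a dict: "t": time; "q": joint angles; "joint_vel": joint speeds; "joint_torque": joint torques, N m; "eef_pos": TCP position; "tool_rot": TCP orientation; "contact_force": force on the tool from outside, world axes, zero at the start; "torque": the same for the moment, N m; "gripper_width": opening from 0.0 (shut) to 1.0 (fully open).
Only numpy, scipy, OpenCV 4.12 (cv2) and the standard library are available. Lean on these libraries where they do the work, as an engineer would, in place of code of your own. Each camera call takes 0.05 s, during which the arm holds its last target. There are 200 camera calls.

## Working session

There is one attempt and no reset: what is moved stays moved. The work goes in short steps, Python scripts to look and compute and a tool call to move; the robot and the scene stay as the last step left them, time stands still between calls to the robot, and variables do not carry over. Pictures are saved under pics/ and viewed, about 8 in all and at most 12, crops included, and the job is handed in when it is done.

Besides the shell and the picture viewer there is one more tool, called after ">>>" by a JSON object that holds its "method" and its "body", one argument or row to a line. drive_tool: Moves the arm, as the interface text tells. Its arguments: {"type":"object","properties":{"series":{"type":"array"},"force":{"type":"number"}},"required":["series"]}

```bash
mkdir -p pics
cat > h.py <<'E'
import cv2, numpy as np
from station import bot
def cam(n):
    r=bot.read_camera(n); return r
def ray(r,px,z):
    K,d=np.array(r["camera_matrix"]),np.array(r["distortion"])
    n=cv2.undistortPoints(np.array([[px]],float),K,d)[0,0]
    R=cv2.Rodrigues(np.array(r["rvec"],float))[0]; t=np.array(r["tvec"],float).ravel()
    c=-R.T@t; v=R.T@np.array([n[0],n[1],1]); return c+v*(z-c[2])/v[2]
def proj(r,p):
    return cv2.projectPoints(np.array([p],float),np.array(r["rvec"],float),np.array(r["tvec"],float),np.array(r["camera_matrix"]),np.array(r["distortion"]))[0].ravel()
E
python3 - <<'E'
from h import *
for n in("top","side"):
    r=cam(n); cv2.imwrite(f"pics/{n}0.png",r["pixels"])
    R=cv2.Rodrigues(np.array(r["rvec"],float))[0]; print(n,-R.T@np.array(r["tvec"]).ravel(),R[2])
o=bot.get_obs(); print(o)
E
```

```text
top [ 0.34798727 -0.00256754  1.31589296] [ 0.15556092 -0.00119113 -0.98782558]
side [0.04561712 0.93078601 0.71171677] [ 0.39357243 -0.77362208 -0.49659805]
{'t': 0.1, 'q': array([ 1.15088809,  0.47772312,  0.02234366,  1.55633536, -0.01153666,
        1.10930423, -0.08312276]), 'joint_vel': array([-0.00098274, -0.00149005, -0.00039908, -0.00300641,  0.00133901,
        0.00019507, -0.00022801]), 'joint_torque': array([ 4.97754081e-03, -5.97759247e+01,  1.61371663e+00, -2.81954598e+01,
        1.28316163e-02,  5.08621961e-03,  1.76457206e-06]), 'eef_pos': array([ 0.20692698, -0.64198256,  0.25242638]), 'tool_rot': array([-8.03397584e-04,  9.87872753e-01,  1.55263482e-01, -1.70397951e-04]), 'contact_force': array([-0.26285072,  0.27950499, -0.27133883]), 'torque': array([ 0.02778447,  0.00697503, -0.00930249]), 'gripper_width': 1.0006640768658042}
```

View pics/top0.png

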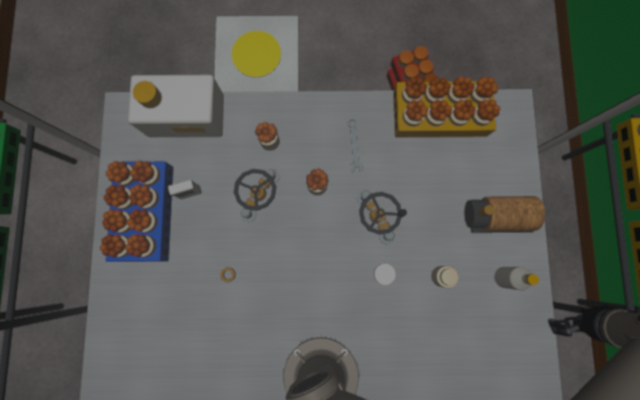

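View pics/side0.png

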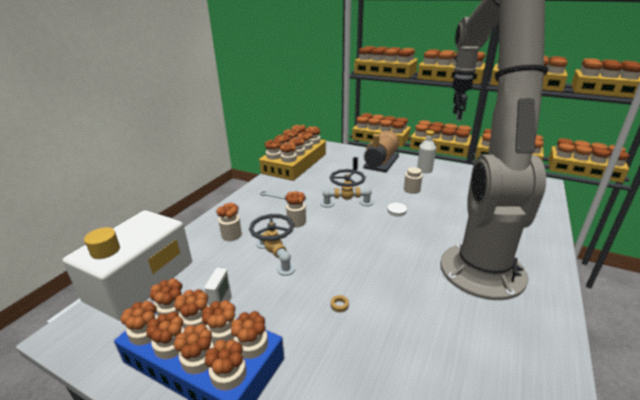

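The metering valve is the right wheel: in the top view its centre is about (380,213) and the black crank about (403,212). The plain wheel is at (255,189). In the side view the crank stands at (355,163). I'll enlarge a crop to read these more closely.

Run:
```python
from h import *
r=cam("top"); im=r["pixels"]
c=cv2.resize(im[170:260,330:450],None,fx=6,fy=6,interpolation=cv2.INTER_CUBIC)
c=cv2.convertScaleAbs(c,alpha=1.5)
for k in range(0,120,10): cv2.line(c,(k*6,0),(k*6,6),(0,0,255),1)
for k in range(0,90,10): cv2.line(c,(0,k*6),(6,k*6),(0,0,255),1)
cv2.imwrite("pics/c1.png",c)
```

```text
(no output)
```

View pics/c1.png

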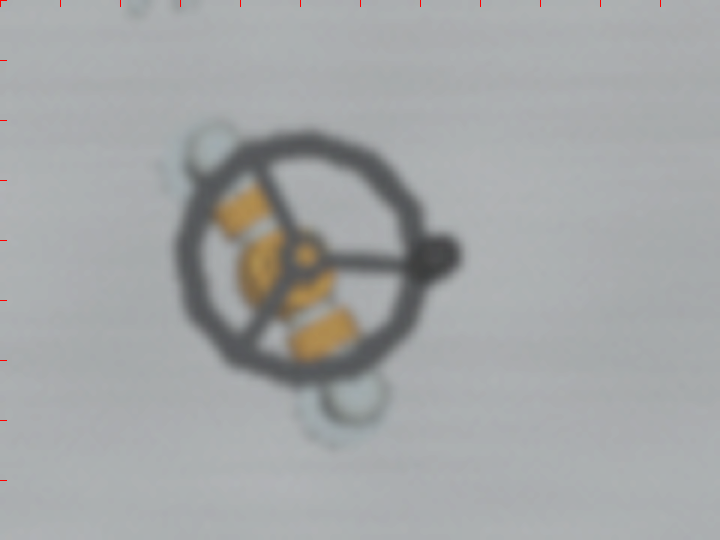

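The crop puts the wheel centre at (302,258), i.e. pixel (379.9,212.6), and the crank top at (438,256), i.e. pixel (402.6,212.3).

Run:
```python
from h import *
from scipy.spatial.transform import Rotation as Ro
r=cam("top")
a=ray(r,(379.9,212.6),.113); k=ray(r,(402.6,212.3),.166); k2=ray(r,(255,189),.113)
print(a,k,k-a,np.hypot(*(k-a)[:2]),np.arctan2(*(k-a)[1::-1]),"plain",k2)
for n,p in dict(jmid=(317,180),jfar=(266,132)).items(): print(n,ray(r,p,.11))
for n,p in dict(empty=(447,275),cap=(385,274),bottle=(525,278),roll=(505,213)).items(): print(n,ray(r,p,.06))
o=bot.get_obs(); q=o["tool_rot"]; print(Ro.from_quat(np.roll(q,-1)).as_matrix())
```

```text
[ 0.50091568 -0.18529668  0.113     ] [ 0.49455214 -0.24366306  0.166     ] [-0.00636354 -0.05836639  0.053     ] 0.058712262204899106 -1.679394860941984 plain [0.57741703 0.19841971 0.113     ]
jmid [0.60497826 0.00665895 0.11      ]
jfar [0.76153292 0.16730899 0.11      ]
empty [ 0.31018035 -0.39607224  0.06      ]
cap [ 0.3145555  -0.20317676  0.06      ]
bottle [ 0.29956308 -0.63711008  0.06      ]
roll [ 0.50334054 -0.59183574  0.06      ]
[[ 9.51786567e-01  3.06760707e-01 -4.46016609e-04]
 [ 3.06761013e-01 -9.51786008e-01  1.03699134e-03]
 [-1.06404172e-04 -1.12381493e-03 -9.99999363e-01]]
```

>>> {"method": "drive_tool", "body": {
  "series": [1,32,-44,0,0,0,0.156,1,38,-38.5,0,0,0,0.156,1,32,-44,0,0,0,0,1,32,-44,0,0,0,0,1,32,-44,0,0,0,0,1,32,-44,0,0,0,0,1,32,-44,0,0,0,0,1,32,-44,0,0,0,0,1,0,0,0,0,0,0],
  "force": 60
}}

```text
t: 1.32
eef_pos: [0.4506, -0.2783, 0.2534]
tool_rot: [-0.001, 1.0, 0.004, 0.001]
contact_force: [0.2, -1.4, 0.6]
gripper_width: 0.999
```

>>> {"method": "drive_tool", "body": {
  "series": [1,44,-35,0,0,0,0.008,1,0,0,0,0,0,0,1,0,0,0,0,0,0]
}}

```text
t: 1.7
eef_pos: [0.4909, -0.2487, 0.253]
tool_rot: [0.0, 1.0, -0.004, -0.001]
contact_force: [-0.2, -1.2, -0.1]
gripper_width: 1.001
```

Run:
```python
from h import *
r=cam("wrist"); im=r["pixels"].copy(); o=bot.get_obs(); print(o["eef_pos"],o["tool_rot"])
cv2.imwrite("pics/w1.png",im); R=cv2.Rodrigues(np.array(r["rvec"],float))[0]; print(-R.T@np.array(r["tvec"]).ravel(),R)
print(proj(r,(.4946,-.2437,.166)),proj(r,(.5009,-.1853,.121)),proj(r,(.4946,-.2437,.110)))
```

```text
[ 0.49054993 -0.24920923  0.25307057] [ 2.39580592e-04  9.99987410e-01 -4.98513082e-03 -5.20337657e-04]
[ 0.56120151 -0.24962758  0.37406136] [[-0.00929515 -0.99995579  0.00142016]
 [-0.96005551  0.00932143  0.27965432]
 [-0.27965519  0.001236   -0.96009971]]
[313.7465325  204.77401444] [244.79550404 181.70110184] [315.24258986 185.10789454]
```

View pics/w1.png

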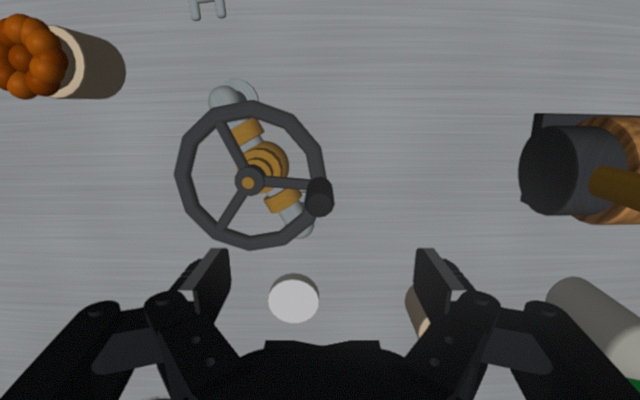

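Wrist view: the hub is at (250,181) and the crank top about (319.5,203), both some 5 px right of my prediction. I'll refine from this.

Run:
```python
from h import *
r=cam("wrist")
print(ray(r,(250,181),.121),ray(r,(319.5,203),.166),ray(r,(251,175),.113), bot.get_obs()["eef_pos"])
```

```text
[ 0.50112933 -0.19020182  0.121     ] [ 0.49545971 -0.2482203   0.166     ] [ 0.50448992 -0.18955031  0.113     ] [ 0.49044911 -0.2493817   0.25314514]
```

>>> {"method": "drive_tool", "body": {
  "series": [1,4.5,-2.5,30,0,0,-0.009,1,0,0,40,0,0,0,1,0,0,31,0,0,0,1,0,0,0,0,0,0,-1,0,0,0,0,0,0,-1,0,0,0,0,0,0,-1,0,0,0,0,0,0,-1,0,0,0,0,0,0,-1,0,0,0,0,0,0,-1,0,0,0,0,0,0],
  "force": 60
}}

```text
t: 3.05
eef_pos: [0.4967, -0.2466, 0.1535]
tool_rot: [0.001, 1.0, 0.0, 0.001]
contact_force: [-1.2, -2.3, 6.3]
gripper_width: 0.236
```

Run:
```python
from h import *
r=cam("wrist"); im=r["pixels"].copy(); o=bot.get_obs(); print(o["eef_pos"],o["tool_rot"],o["contact_force"],o["gripper_width"],o["t"],o["q"])
cv2.imwrite("pics/w2.png",im)
```

```text
[ 0.49666844 -0.24657203  0.1534985 ] [8.50927255e-04 9.99999278e-01 1.24967578e-05 8.48915628e-04] [-1.77344397 -2.29628942  6.50160388] 0.2384650160679842 3.1 [ 0.45205789  0.40254564 -0.13016551  1.9323162   0.07179777  0.80890955
 -1.28807263]
```

View pics/w2.png

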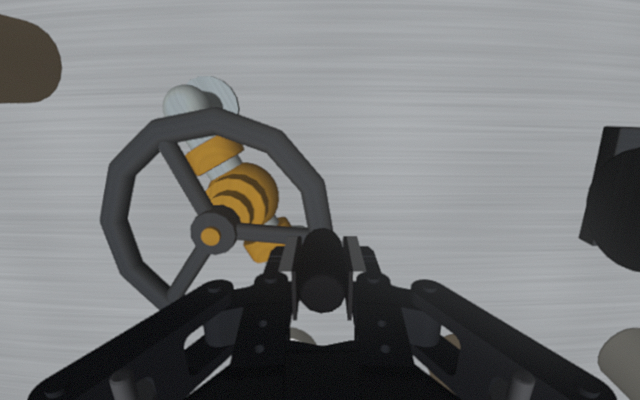

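```bash
cat >> h.py <<'E'
from scipy.spatial.transform import Rotation as Ro
C=np.array([.501,-.187])
def phi():
    p=bot.get_obs()["eef_pos"][:2]-C; return np.arctan2(p[1],p[0]),np.hypot(*p)
def arc(p0,step,n,r=.06):
    M=Ro.from_quat(np.roll(bot.get_obs()["tool_rot"],-1)).as_matrix()
    o=bot.get_obs(); f=o["contact_force"]; a,rr=phi(); print("t",o["t"],"pos",o["eef_pos"],"phi",a,"r",rr,"F",f,"w",o["gripper_width"])
    print("tangF(ccw)",-f[0]*np.sin(a)+f[1]*np.cos(a),"radF",f[0]*np.cos(a)+f[1]*np.sin(a))
    P=[C+r*np.array([np.cos(p0+step*k),np.sin(p0+step*k)]) for k in range(n+1)]
    print([[-1,*[float(round(x,1)) for x in (M.T@np.array([*(b-a)*1000,0]))[:2]]] for a,b in zip(P,P[1:])])
E
python3 - <<'E'
from h import *
r=cam("wrist"); print(ray(r,(213,231),.121))
a,_=phi(); arc(a,-np.pi/12,11)
E
```

```text
[ 0.50325729 -0.18925115  0.121     ]
t 3.15 pos [ 0.49670088 -0.24655929  0.15348555] phi -1.6428536161890759 r 0.05971425101123315 F [-1.56612643 -1.94364586  6.38898976] w 0.23980696831720882
tangF(ccw) -1.4221296411095787 radF 2.051355280457451
[[-1, -15.3, -3.2], [-1, -14.0, -7.0], [-1, -11.7, -10.4], [-1, -8.6, -13.1], [-1, -4.9, -14.9], [-1, -0.9, -15.6], [-1, 3.2, -15.3], [-1, 7.0, -14.0], [-1, 10.4, -11.7], [-1, 13.1, -8.6], [-1, 14.9, -4.9]]
```

>>> {"method": "drive_tool", "body": {
  "series": [-1,-15.3,-3.2,0,0,0,0,-1,-14,-7,0,0,0,0,-1,-11.7,-10.4,0,0,0,0,-1,-8.6,-13.1,0,0,0,0,-1,-4.9,-14.9,0,0,0,0,-1,0,0,0,0,0,0,-1,0,0,0,0,0,0]
}}

```text
t: 4.03
eef_pos: [0.4427, -0.1956, 0.1534]
tool_rot: [-0.0, 1.0, 0.001, 0.001]
contact_force: [0.6, 2.9, 10.9]
gripper_width: 0.238
```

Run:
```python
from h import *
arc(-1.643-5*np.pi/12,-np.pi/12,6)
```

```text
t 4.025 pos [ 0.44274893 -0.19563428  0.15339312] phi -2.9944388423586235 r 0.058887498163159975 F [ 0.60076196  2.85376612 10.87320849] w 0.23820749427147028
tangF(ccw) -2.734838062937759 radF -1.0126977735960874
[[-1, -0.9, -15.6], [-1, 3.2, -15.3], [-1, 7.1, -14.0], [-1, 10.4, -11.7], [-1, 13.1, -8.6], [-1, 14.9, -4.9]]
```

>>> {"method": "drive_tool", "body": {
  "series": [-1,-0.9,-15.6,0,0,0,0,-1,3.2,-15.3,0,0,0,0,-1,7.1,-14,0,0,0,0,-1,10.4,-11.7,0,0,0,0,-1,13.1,-8.6,0,0,0,0,-1,14.9,-4.9,0,0,0,0,-1,0,0,0,0,0,0]
}}

```text
t: 4.9
eef_pos: [0.4917, -0.1276, 0.1534]
tool_rot: [0.001, 1.0, 0.0, 0.002]
contact_force: [3.6, -3.8, 6.7]
gripper_width: 0.239
```

Run:
```python
from h import *
arc(-1.643-11*np.pi/12,-np.pi/18,12)
```

```text
t 4.9 pos [ 0.49170808 -0.1276112   0.15341893] phi 1.725997219732938 r 0.06011131248603097 F [ 3.59621386 -3.84483491  6.73543392] w 0.2390321135469937
tangF(ccw) -2.9586600357560195 radF -4.354519544667172
[[-1, 10.4, -1.1], [-1, 10.4, 0.8], [-1, 10.1, 2.6], [-1, 9.5, 4.3], [-1, 8.7, 5.9], [-1, 7.5, 7.3], [-1, 6.1, 8.5], [-1, 4.6, 9.4], [-1, 2.8, 10.1], [-1, 1.1, 10.4], [-1, -0.8, 10.4], [-1, -2.6, 10.1]]
```

>>> {"method": "drive_tool", "body": {
  "series": [-1,10.4,-1.1,0,0,0,0,-1,10.4,0.8,0,0,0,0,-1,0,0,0,0,0,0]
}}

```text
t: 5.28
eef_pos: [0.5117, -0.1275, 0.1534]
tool_rot: [0.001, 1.0, 0.0, 0.001]
contact_force: [1.3, -4.0, 7.5]
gripper_width: 0.236
```

>>> {"method": "drive_tool", "body": {
  "series": [-1,10.1,2.6,0,0,0,0,-1,9.5,4.3,0,0,0,0,-1,0,0,0,0,0,0]
}}

```text
t: 5.65
eef_pos: [0.531, -0.1342, 0.1534]
tool_rot: [0.001, 1.0, 0.0, 0.001]
contact_force: [0.7, -3.1, 8.3]
gripper_width: 0.24
```

>>> {"method": "drive_tool", "body": {
  "series": [-1,8.7,5.9,0,0,0,0,-1,7.5,7.3,0,0,0,0,-1,0,0,0,0,0,0]
}}

```text
t: 6.02
eef_pos: [0.5471, -0.1471, 0.1535]
tool_rot: [0.0, 1.0, 0.0, 0.001]
contact_force: [0.9, -1.4, 8.3]
gripper_width: 0.235
```

>>> {"method": "drive_tool", "body": {
  "series": [-1,6.1,8.5,0,0,0,0,-1,4.6,9.4,0,0,0,0,-1,0,0,0,0,0,0]
}}

```text
t: 6.4
eef_pos: [0.5552, -0.1587, 0.1533]
tool_rot: [-0.003, 1.0, 0.002, -0.003]
contact_force: [-10.5, 12.8, 20.8]
gripper_width: 0.236
```

Contact: about 17 N with 7 mm of lag, at phi≈0.48 after 0.66 turn, which agrees with a start half to one turn open. I'll hold here, then check.

>>> {"method": "drive_tool", "body": {
  "series": [-1,2.8,6,0,0,0,0,-1,0,0,0,0,0,0,-1,0,0,0,0,0,0,-1,0,0,0,0,0,0]
}}

```text
t: 6.9
eef_pos: [0.5556, -0.1592, 0.1531]
tool_rot: [-0.006, 1.0, 0.004, -0.006]
contact_force: [-19.4, 25.3, 29.6]
gripper_width: 0.234
```

Run:
```python
from h import *
arc(0.45,np.pi/12,12)
r=cam("wrist"); cv2.imwrite("pics/w3.png",r["pixels"])
```

```text
t 6.9 pos [ 0.55556348 -0.15916415  0.15311752] phi 0.4717388191646567 r 0.061253640600175296 F [-19.39695609  25.29339971  29.57002406] w 0.23372861622923446
tangF(ccw) 31.345513500906183 radF -5.784181690536215
[[-1, -8.5, -13.2], [-1, -11.6, -10.5], [-1, -13.9, -7.2], [-1, -15.3, -3.3], [-1, -15.6, 0.8], [-1, -14.9, 4.8], [-1, -13.2, 8.5], [-1, -10.5, 11.6], [-1, -7.2, 13.9], [-1, -3.3, 15.3], [-1, 0.8, 15.6], [-1, 4.8, 14.9]]
```

View pics/w3.png

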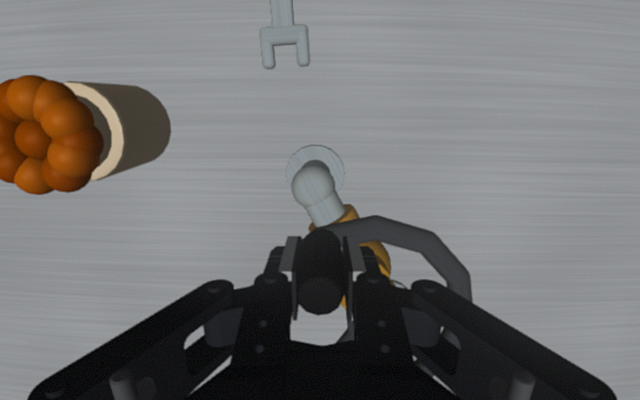

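The stop is firm: 31 N tangential, no further movement, and the handle still centred between the pads at (320,265). Stop angle is phi≈0.472. Now backing off anticlockwise.

>>> {"method": "drive_tool", "body": {
  "series": [-1,-4.9,-10.7,0,0,0,0,-1,-8.5,-13.2,0,0,0,0,-1,-11.6,-10.5,0,0,0,0,-1,-13.9,-7.2,0,0,0,0,-1,-15.3,-3.3,0,0,0,0,-1,-15.6,0.8,0,0,0,0,-1,-14.9,4.8,0,0,0,0,-1,0,0,0,0,0,0]
}}

```text
t: 7.95
eef_pos: [0.475, -0.1332, 0.1534]
tool_rot: [0.001, 1.0, -0.001, 0.001]
contact_force: [1.1, -6.4, 6.5]
gripper_width: 0.239
```

Run:
```python
from h import *
arc(0.45+np.pi/2,np.pi/12,12)
```

```text
t 7.95 pos [ 0.47497487 -0.1331871   0.15342246] phi 2.0212563425284795 r 0.05977571201436832 F [ 1.12835755 -6.38217328  6.53905433] w 0.2391939622627058
tangF(ccw) 1.7628683325168923 radF -6.236795795429135
[[-1, -13.1, 8.6], [-1, -10.4, 11.7], [-1, -7.0, 14.0], [-1, -3.2, 15.3], [-1, 0.9, 15.6], [-1, 4.9, 14.9], [-1, 8.6, 13.1], [-1, 11.7, 10.4], [-1, 14.0, 7.0], [-1, 15.3, 3.2], [-1, 15.6, -0.9], [-1, 14.9, -4.9]]
```

>>> {"method": "drive_tool", "body": {
  "series": [-1,-13.1,8.6,0,0,0,0,-1,-10.4,11.7,0,0,0,0,-1,-7,14,0,0,0,0,-1,-3.2,15.3,0,0,0,0,-1,0.9,15.6,0,0,0,0,-1,4.9,14.9,0,0,0,0,-1,8.6,13.1,0,0,0,0,-1,11.7,10.4,0,0,0,0,-1,14,7,0,0,0,0,-1,15.3,3.2,0,0,0,0,-1,15.6,-0.9,0,0,0,0,-1,14.9,-4.9,0,0,0,0]
}}

```text
t: 9.45
eef_pos: [0.5271, -0.2414, 0.1534]
tool_rot: [0.001, 1.0, -0.001, 0.0]
contact_force: [-2.6, -3.9, 10.7]
gripper_width: 0.238
```

Run:
```python
from h import *
arc(0.45+np.pi*1.5,np.pi/12,12)
```

```text
t 9.45 pos [ 0.52709889 -0.24138014  0.15341929] phi -1.1233297988959488 r 0.06031874781324687 F [-2.55523803 -3.91143264 10.74946452] w 0.238062836029325
tangF(ccw) -3.9960750484063587 radF 2.420729417305769
[[-1, 13.1, -8.6], [-1, 10.4, -11.7], [-1, 7.0, -14.0], [-1, 3.2, -15.3], [-1, -0.9, -15.6], [-1, -4.9, -14.9], [-1, -8.6, -13.1], [-1, -11.7, -10.4], [-1, -14.0, -7.0], [-1, -15.3, -3.2], [-1, -15.6, 0.9], [-1, -14.9, 4.9]]
```

Tracking well, about 4.7 rad open.

>>> {"method": "drive_tool", "body": {
  "series": [-1,13.1,-8.6,0,0,0,0,-1,10.4,-11.7,0,0,0,0,-1,7,-14,0,0,0,0,-1,3.2,-15.3,0,0,0,0,-1,-0.9,-15.6,0,0,0,0,-1,-4.9,-14.9,0,0,0,0,-1,-8.6,-13.1,0,0,0,0,-1,-11.7,-10.4,0,0,0,0,-1,-14,-7,0,0,0,0,-1,-15.3,-3.2,0,0,0,0,-1,-15.6,0.9,0,0,0,0,-1,-14.9,4.9,0,0,0,0]
}}

```text
t: 10.95
eef_pos: [0.4766, -0.1323, 0.1535]
tool_rot: [0.001, 1.0, 0.0, 0.003]
contact_force: [6.8, -6.6, 0.9]
gripper_width: 0.234
```

>>> {"method": "drive_tool", "body": {
  "series": [-1,-13.1,8.6,0,0,0,0,-1,-10.4,11.7,0,0,0,0,-1,-7,14,0,0,0,0,-1,-3.2,15.3,0,0,0,0,-1,0.9,15.6,0,0,0,0,-1,4.9,14.9,0,0,0,0,-1,8.6,13.1,0,0,0,0,-1,11.7,10.4,0,0,0,0,-1,14,7,0,0,0,0,-1,15.3,3.2,0,0,0,0,-1,15.6,-0.9,0,0,0,0,-1,14.9,-4.9,0,0,0,0]
}}

```text
t: 12.45
eef_pos: [0.5267, -0.2416, 0.1534]
tool_rot: [0.001, 1.0, -0.001, -0.0]
contact_force: [-2.4, -3.8, 11.8]
gripper_width: 0.24
```

Run:
```python
from h import *
arc(0.45+np.pi*1.5,np.pi/12,6)
```

```text
t 12.45 pos [ 0.52666068 -0.24160283  0.1534348 ] phi -1.1314752469106009 r 0.06033191368968187 F [-2.37586074 -3.83155417 11.82730091] w 0.24023988385103665
tangF(ccw) -3.779906722103038 radF 2.4571989784800694
[[-1, 13.1, -8.6], [-1, 10.4, -11.7], [-1, 7.0, -14.0], [-1, 3.2, -15.3], [-1, -0.9, -15.6], [-1, -4.9, -14.9]]
```

>>> {"method": "drive_tool", "body": {
  "series": [-1,13.1,-8.6,0,0,0,0,-1,10.4,-11.7,0,0,0,0,-1,7,-14,0,0,0,0,-1,3.2,-15.3,0,0,0,0,-1,-0.9,-15.6,0,0,0,0,-1,-5.5,-16.3,0,0,0,0,-1,0,0,0,0,0,0,-1,0,0,0,0,0,0,-1,0,0,0,0,0,0]
}}

```text
t: 13.58
eef_pos: [0.5546, -0.1578, 0.1534]
tool_rot: [0.0, 1.0, 0.0, 0.001]
contact_force: [0.5, -1.7, 9.3]
gripper_width: 0.24
```

Run:
```python
from h import *
arc(0.475,.05,1)
r=cam("wrist"); cv2.imwrite("pics/w4.png",r["pixels"])
r=cam("top"); cv2.imwrite("pics/t4.png",r["pixels"])
```

```text
t 13.575 pos [ 0.5546493  -0.15779023  0.15343225] phi 0.49857808489122607 r 0.061085664900530974 F [ 0.5119974  -1.65289743  9.31458115] w 0.24006232063973093
tangF(ccw) -1.6965047672578804 radF -0.3407093105636644
[[-1, -1.4, -2.6]]
```

View pics/w4.png

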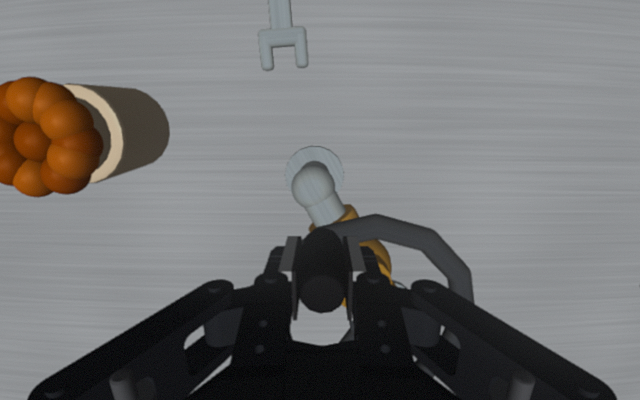

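View pics/t4.png

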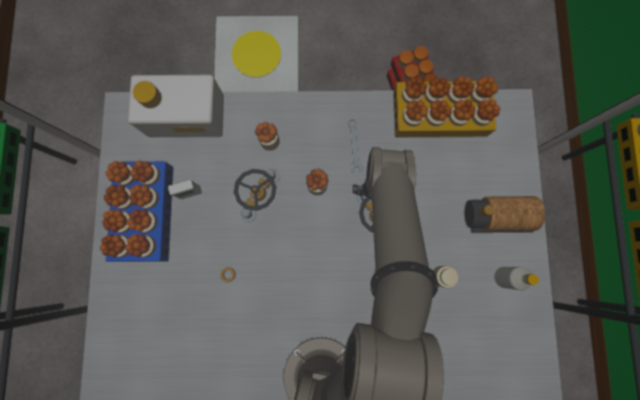

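The view matches the one at the stop: the handle sits between the pads at (320,270) and phi is 0.499 against 0.472, so about 12.59 rad open. In the top view the plain wheel at (255,189) and the visible jars are unmoved.

Run:
```python
from h import *
o=bot.get_obs(); print(phi(),o["gripper_width"],np.abs(o["joint_vel"]).max()); print(bot.hand_in())
```

```text
(np.float64(0.49816955892241127), np.float64(0.06109892484710757)) 0.2352451865853374 0.0020516538604641974
the job is handed in; nothing more can be done
None
```

I shut the metering valve (the right-hand one, with the crank) against its stop, backed it off two full turns and handed in with the gripper still closed on the crank handle.

- **Shutting:** it took 0.66 turn clockwise. At the stop the handle pushed back with about 31 N and did not move any further; I held it there for about 0.5 s.
- **Setting:** the last check put the handle 0.026 rad past its angle at the stop, so I estimate about 12.59 rad open (12.566 wanted, 0.26 allowed). This comes from the tool position and is not a direct reading of the valve.
- **Grip:** the fingers were stopped on the handle at 0.235–0.24 of full opening with a 60 N grip setting, the arm was still, and the grasp point was about 3–4 mm above the grip point.
- **Other items:** in the top picture the plain wheel and the items in view had not moved. The arm hid the jar cap and most of the metering wheel, so I did not check the cap there, but I never worked near it.

The top and wrist cameras disagreed by about 5 mm on where the crank and wheel axis were. I used values in between, and the side forces stayed small while turning. No check failed. The run took about 14 s of the 64 s allowed.

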